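# Start the heated stirrer under the lidded beaker

## Robot

A 7-joint arm with a two-finger parallel gripper is mounted at the origin on the work surface. World frame = base frame: x ahead of the robot, y to its left, z up, the work surface at z = 0. Lengths are in mm, angles in rad, forces in N, time in s.
With the tool pointing down it reaches from about 350 to 900 mm from the base axis. Payload 19.9 kg.
Tool frame: the origin (TCP) lies at the very end of the fingers, on their centre line; the grasp point (between the pads) lies 19 mm behind it; z points along the fingers, y is the line along which they close (so a half turn about z gives the same grasp; the last joint's range is limited). The gripper opens to 85 mm and grips with 20 to 120 N. Pads are 22 mm wide; open, the fingers measure 114 mm over their backs; the gripper's body (76 mm by 85 mm) begins 54 mm behind the grasp point. The pads swing forward as they close: fully open they stand 13 mm farther back than shut.
Start: joints at [1.274, 0.417, -0.01, 1.614, 0.005, 1.111, -0.053], TCP at [157.528, -604.803, 231.26] pointing down, gripper open.
Joint ranges: [-2.81, 2.81], [-0.39, 2.02], [-1.27, 1.25], [0.06, 2.57], [-1.19, 4.33], [0.19, 2], [-2.82, 2.82]. Speed limits (rad/s): [1.89, 1.89, 2.39, 2.39, 3.01, 3.01, 3.01].

## Interface

Orientations are given as a unit quaternion [x, y, z, w].
In Python, from station import r gives the robot as it stands. The module is installed in compiled form; this text tells all that it offers.
- The arm moves only by the tool arm_command, never from a script. Its arguments are lists of equal length, an entry for each row: "delta_rot": the turn, a rotation vector about the tool's x, y, z in rad, a list of three; "translation": the shift along the tool's x, y, z in m, a list of three; "grip": the gripper's target within -1 to 1 (fully open at 1, half-way at 0, shut at -1). A call has 1 to 20 rows; each row shifts and turns the commanded pose from where the row before left it, along the tool's axes as they then stand; what a row does not reach is not made up. A row lasts 1/8 s, in which the tool goes at most 62.5 mm and 10.7 degrees, less where a joint would pass 70% of its speed; a pose out of reach is approached as far as the arm can. A call with a gripper value outside its range is refused whole. The fingers move at their own pace and stop on an object; "grip_force" is the grip in N (left out, the last holds). Time passes only in rows, so rows that do not move let the fingers close. It gives the time, the measured TCP pose, the force, the opening and the grip force at its end, in the units of the state.
- r.state(): the state, without advancing time (a new reading comes with each control period).
- r.grab_frame(name): name is "scene" or "top" or "wrist"; returns a dict with "color" (420x560x3 uint8, red, green, blue), "range_z" (420x560 float32, mm along the optical axis (not along the pixel's ray), 0 where there is no reading), "fx", "fy", "cx", "cy" (pixels), "D" ([k1, k2, p1, p2, k3] as OpenCV has them; the pictures are not rectified), "R" (3x3) and "t" (3): a world point X has camera coordinates R X + t. Camera axes: x right, y down, z forward; pixel columns grow to the right and rows downward; lengths in mm; the calibration is good to about 2 mm. A picture is of the moment at which its call begins.
- r.sign_off(): hands the job in; it is judged then, once.
Trained networks look in a picture, given as the dict that the camera call returned (one of the last four; its "shot" number tells which), for a name from the list of things; names that differ only in an ending like _2 or _b are one class to them, and where a whole thing is asked for, a point or a joint stands for the part that bears it (a point fixed in the world has none). Each returns a list of dicts, best first, with "conf" (0 to 1); they miss things now and then, are a little off and sometimes report something else, mostly with a low value. They report only what shows in the picture. A call takes as long as a camera call.
- r.outline_of(label, picture): "pixels" (420x560 bool, what is visible of it) and "extent" ([left, top, right, bottom] in pixels, round what is visible of it).
The state is a dict: "clock": time; "q": joint angles; "joint_vel": joint speeds; "effort": joint torques, N m; "tool_pos": TCP position; "tcp_rot": TCP orientation; "contact_force": force on the tool from outside, world axes, zero at the start; "ft_torque": the same for the moment, N m; "width": finger opening in mm; "finger_force": force on a finger pad.
Only numpy, scipy, OpenCV 4.12 (cv2) and the standard library are available. Lean on these libraries where they do the work, as an engineer would, in place of code of your own. Each camera call takes 0.05 s, during which the arm holds its last target. There are 200 camera calls.

## Task

Start the heated stirrer that carries the lidded steel beaker: with the fingertips, gently press in the raised far half of its stirring switch (the rocker next to the speed knob) so that it snaps over, and only when that is on switch on the heating in the same way with the other rocker, farther from the knob. Leave the stirrer with the open glass beaker switched off, turn no knob, and do not shift or pick up anything on the stirrers or the bench.

Things in the scene. Friction and masses are not known exactly. Their poses are not given: they have to be found in the camera images.
- stirrer_a: white magnetic stirrer with heated plate, fixed, 260 (its x) x 200 (its y) x 101 mm. Origin: centre of its underside, on the bench; x runs from the panel (robot's side) to the back, y to the user's left. Carries the lidded steel beaker: the one to start. Round plate 126 mm across at x = +65, top at z = 101 mm; 10 mm rod at x = +108, y = +82, up to z = 320 mm.
- panel_a (a point): middle of stirrer_a's control panel (x = -67, z = 72 mm from its origin), which rises 15 deg from 55 mm high at the front edge to 89 mm at x = -5 mm. Along its middle, from the user's right to left: speed knob (y = -66), stirring rocker (-12), heating rocker (+43), flat amber lamp (+78). Rocker pivots run along y.
- stirrer_b: second stirrer of exactly the same build, axes and sizes; it carries the open glass beaker and stays off.
- stir_a (a joint): stirring rocker of stirrer_a, rad: 0 = off (near half flush, far half slanting up, its end 5 mm higher), 0.35 = on (far half flush, near half up). A snap switch: it resists with 0.02 N m at first (2 N at 9 mm from the pivot; with rubbing up to 8 N straight down), weakening to nothing at 0.175, past which it snaps over and stays; pressed less it springs back.
- heat_a (a joint): heating rocker of stirrer_a, rad: 0 = off (near half flush, far half slanting up, its end 5 mm higher), 0.35 = on (far half flush, near half up). A snap switch: it resists with 0.02 N m at first (2 N at 9 mm from the pivot; with rubbing up to 8 N straight down), weakening to nothing at 0.175, past which it snaps over and stays; pressed less it springs back.
- stir_a_far (a point): point on top of the raised far half of the black rocker stir_a, the one next to the knob, midway across, 9 mm from the pivot, 5 mm from the outer end; press here. It goes down 3 mm on switching. Each half is 14 mm long, 21 mm wide, and 4.5 mm above the panel when flush, 2.5 mm above the bezel (34 x 26 mm). Bare panel for 45 mm beyond.
- heat_a_far (a point): point on top of the raised far half of the black rocker heat_a, the one farther from the knob, midway across, 9 mm from the pivot, 5 mm from the outer end; press here. It goes down 3 mm on switching. Each half is 14 mm long, 21 mm wide, and 4.5 mm above the panel when flush, 2.5 mm above the bezel (34 x 26 mm). Bare panel for 45 mm beyond.
- stir_b (a joint): stirring rocker of stirrer_b, built as stir_a; stays at 0.
- heat_b (a joint): heating rocker of stirrer_b, built as heat_a; stays at 0.
- knob_a_mark (a point): end of the white pointer on top of stirrer_a's black speed knob (33 mm across the skirt, 20 mm high), 11 mm from its axis; the knob turns easily and is to be left as it is.
- knob_b_mark (a point): the same point of stirrer_b's speed knob.
- lidded_beaker: steel beaker 80 mm across with a domed steel lid and small black lid knob, 111 mm high in all, 0.38 kg, loose on stirrer_a's plate. Origin: centre of its base.
- glass_beaker: clear open glass beaker, 68 mm across, 90 mm high, empty, loose on stirrer_b's plate. Origin: centre of its base.
- petri_dish: closed clear petri dish, 91 mm across, 16 mm high, on the bench before one stirrer's panel. Origin: centre of its underside.
- marker_pen: white marker pen with black cap, 135 mm long, 17 mm thick, lying on the bench before the other stirrer's panel. Origin: under its middle, on the bench; its x runs along it.
- weighing_bottle: small stoppered glass weighing bottle, 38 mm across, 52 mm high, on the bench in front between the stirrers. Origin: centre of its underside.
- steel_canister1: upright steel canister, 54 mm across, 120 mm high, on the bench to the left of the stirrers. Origin: centre of its underside.
- steel_canister2: the same kind of canister, to the right of the stirrers.
- reagent_bottle: amber reagent bottle with white cap, 50 mm across, 130 mm high, on the bench between the stirrers. Origin: centre of its underside.

How it is judged (in metres and radians):
On the way, in this order (a step that is already met when the one before it is completed fails the run):
1. the stirring is switched on, the heating still off (value of joint stir_a above 0.26 rad and value of joint heat_a below 0.12 rad), for 0.1 s.
2. the heating is switched on too (value of joint each of stir_a, heat_a above 0.26 rad), for 0.2 s.
At the end, for the whole second after the job is handed in: Both rockers of stirrer_a are on (above 0.26 rad), both of stirrer_b off (below 0.09 rad), every loose thing is within 12 mm and each knob's mark within 4 mm of where it began (all of step 2 and value of joint each of stir_b, heat_b below 0.09 rad and distance of each of lidded_beaker, glass_beaker, petri_dish, marker_pen, weighing_bottle, steel_canister1, steel_canister2, reagent_bottle from where it was at the start of the episode below 0.012 m and distance of each of knob_a_mark, knob_b_mark from where it was at the start of the episode below 0.004 m); the robot touches nothing.
It fails at once if the heating was switched on before the stirring (value of joint heat_a above 0.18 rad and value of joint stir_a below 0.18 rad).
It fails at once if a rocker of the other stirrer was pressed over, or a knob turned (its mark moved more than 4 mm) (value of joint any of stir_b, heat_b above 0.18 rad or distance of any of knob_a_mark, knob_b_mark from where it was at the start of the episode above 0.004 m).
It fails at once if a beaker or another loose thing was moved more than 12 mm or picked up (distance of any of lidded_beaker, glass_beaker, petri_dish, marker_pen, weighing_bottle, steel_canister1, steel_canister2, reagent_bottle from where it was at the start of the episode above 0.012 m).
It fails at once if a stirrer was touched with the arm or the gripper's body instead of the fingers (contact force between the arm and stirrer_a above 2 N or contact force between the arm and stirrer_b above 2 N).
It fails at once if the robot pressed on something with more than 35 N (contact force between any of the fingers, the arm and anything else above 35 N).
It also fails if it takes over 35 s, if anything falls off the work surface, if the arm or the gripper's body presses on something with over 40 N, if the wrist force passes 120 N, or if a joint passes its speed limit or range.

## Working session

There is one attempt and no reset: what is moved stays moved. The work goes in short steps, Python scripts to look and compute and a tool call to move; the robot and the scene stay as the last step left them, time stands still between calls to the robot, and variables do not carry over. Pictures are saved under pics/ and viewed, at most 10 in all, crops included, and the job is handed in when it is done.

Besides the shell and the picture viewer there is one more tool, called as name(argument=value, ...) on one line, values as JSON. arm_command: Moves the arm, as the interface text tells. Its arguments: {"type":"object","properties":{"delta_rot":{"type":"array"},"translation":{"type":"array"},"grip":{"type":"array"},"grip_force":{"type":"number"}},"required":["delta_rot","translation","grip"]}

```bash
mkdir -p pics; cat > h.py <<'E'
import numpy as np, cv2
from station import r
from scipy.spatial.transform import Rotation as Ro
def world(f,mask):
    v,u=np.nonzero(mask&(f["range_z"]>0)); z=f["range_z"][v,u]
    K=np.array([[f["fx"],0,f["cx"]],[0,f["fy"],f["cy"]],[0,0,1]])
    p=cv2.undistortPoints(np.stack([u,v],1).astype(np.float64)[:,None],K,np.array(f["D"]))[:,0]
    c=np.c_[p*z[:,None],z]
    return (c-np.array(f["t"]))@np.array(f["R"]),u,v
def save(n,im): cv2.imwrite("pics/"+n,im[...,::-1])
E
python3 - <<'E'
from h import *
s=r.state(); print({k:np.round(s[k],3) for k in("clock","tool_pos","tcp_rot","contact_force","width")})
fs=[r.grab_frame(n) for n in("scene","top")]
save("a.png",np.vstack([f["color"] for f in fs])[:, :]) 
im=np.vstack([f["color"] for f in fs]); save("a.png",cv2.resize(im,(400,600)))
save("top.png",cv2.resize(fs[1]["color"],(800,600)))
for f,n in zip(fs,("scene","top")):
  for l in("stirrer_a","lidded_beaker","glass_beaker","stir_a","heat_a","knob_a_mark","stir_a_far","petri_dish","marker_pen","weighing_bottle"):
    for o in r.outline_of(l,f)[:4]:
      if o["conf"]<.3: continue
      p,u,v=world(f,o["pixels"]); print(n,l,round(o["conf"],2),np.round(o["extent"]),len(p),np.round(np.median(p,0)) if len(p) else "", np.round(p.max(0)) if len(p) else "")
E
```

```text
{'clock': np.float64(0.0), 'tool_pos': array([ 157.417, -604.47 ,  230.638]), 'tcp_rot': array([ 0.992,  0.127, -0.   , -0.001]), 'contact_force': array([ 0.146, -0.276, -0.279]), 'width': np.float64(85.35)}
scene stirrer_a 0.97 [184. 208. 276. 314.] 4267 [ 740. -228.   86.] [859.  -1. 321.]
scene stirrer_a 0.73 [301. 161. 393. 250.] 3352 [679. 181.  82.] [736. 387. 322.]
scene lidded_beaker 0.78 [219. 237. 252. 275.] 1005 [ 744. -211.  186.] [ 761. -168.  212.]
scene glass_beaker 0.64 [342. 184. 363. 218.] 614 [669. 209. 163.] [692. 430. 193.]
scene glass_beaker 0.5 [139. 251. 159. 294.] 646 [ 614. -437.   85.] [ 628. -411.  125.]
scene heat_a 0.38 [139. 252. 161. 290.] 580 [ 615. -436.   86.] [ 628. -412.  125.]
scene knob_a_mark 0.55 [191. 242. 205. 250.] 74 [ 588. -277.   87.] [ 597. -261.   95.]
scene knob_a_mark 0.41 [343. 185. 365. 218.] 618 [669. 209. 162.] [692. 296. 193.]
scene petri_dish 0.79 [196. 222. 221. 240.] 320 [ 448. -213.   15.] [ 523. -166.   59.]
scene marker_pen 0.63 [302. 188. 328. 202.] 21 [411. 267.  17.] [420. 286.  21.]
top stirrer_a 0.89 [324. 114. 406. 2
[... 405 characters left out ...]
82. 274.] 839 [ 451. -210.   14.] [ 494. -165.   23.]
top stir_a 0.43 [200. 230. 207. 240.] 82 [517. 224.  76.] [530. 236.  85.]
top heat_a 0.61 [180. 228. 189. 237.] 84 [527. 278.  76.] [541. 291.  85.]
top heat_a 0.51 [347. 208. 352. 218.] 89 [ 573. -166.   76.] [ 588. -155.   88.]
top stir_a_far 0.44 [367. 204. 375. 217.] 71 [ 575. -218.   75.] [ 587. -209.   85.]
top petri_dish 0.91 [347. 243. 383. 274.] 804 [ 451. -210.   14.] [ 493. -165.   23.]
top petri_dish 0.73 [279. 163. 294. 189.] 353 [672.  -2.  86.] [731.  24. 132.]
top marker_pen 0.82 [179. 275. 232. 282.] 225 [407. 222.  15.] [415. 290.  22.]
top weighing_bottle 0.66 [284. 268. 294. 280.] 143 [418.  -2.  37.] [435.  17.  54.]
```

View pics/top.png

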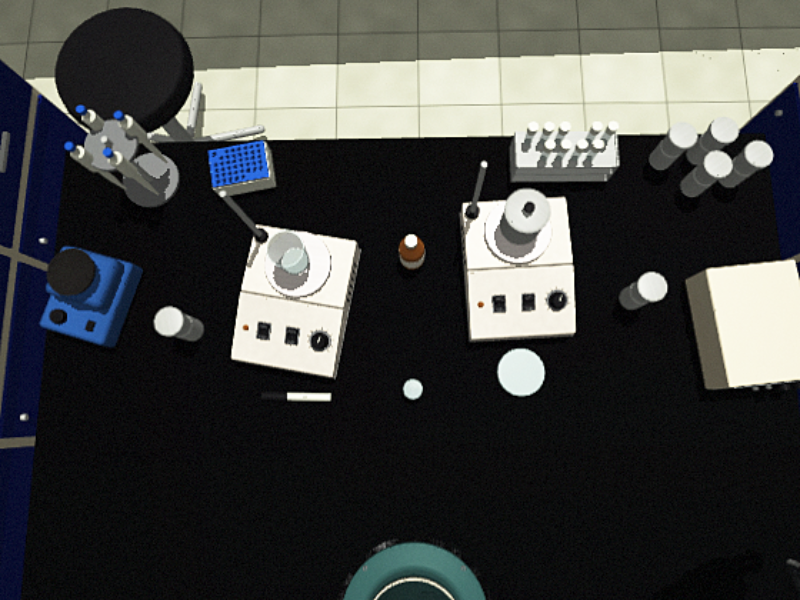

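View pics/a.png

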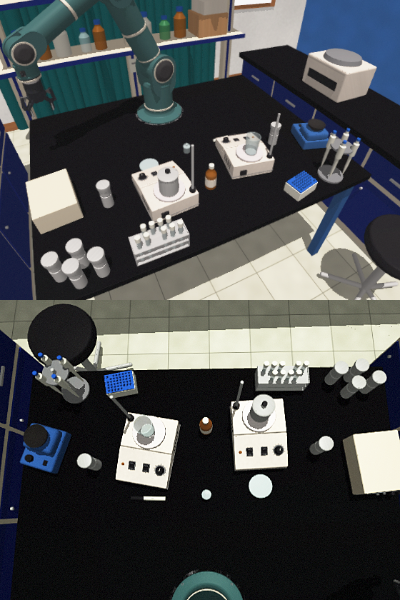

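The lidded steel beaker stands on the right stirrer: in the top view, beaker (525,210), stir rocker (528,302), heat rocker (499,304) and knob (557,299). The other stirrer is on the left. I'll move above the right panel with the fingers shut and look from close by.

arm_command(delta_rot=[[0, 0, 0.11], [0, 0, 0.11], [0, 0, 0], [0, 0, 0], [0, 0, 0], [0, 0, 0], [0, 0, 0], [0, 0, 0], [0, 0, 0], [0, 0, 0], [0, 0, 0], [0, 0, 0], [0, 0, 0], [0, 0, 0], [0, 0, 0], [0, 0, 0], [0, 0, 0]], translation=[[0, 0, 0], [0, 0, 0], [0.027, -0.03, 0], [0.027, -0.03, 0], [0.027, -0.03, 0], [0.027, -0.03, 0], [0.027, -0.03, 0], [0.027, -0.03, 0], [0.027, -0.03, 0], [0.027, -0.03, 0], [0.027, -0.03, 0], [0.027, -0.03, 0], [0.027, -0.03, 0], [0.027, -0.03, 0], [0.027, -0.03, 0], [0.027, -0.03, 0], [0, 0, 0]], grip=[-1, -1, -1, -1, -1, -1, -1, -1, -1, -1, -1, -1, -1, -1, -1, -1, -1], grip_force=20)

```text
clock: 3.22
tool_pos: [522.2, -169.1, 231.2]
tcp_rot: [1.0, 0.02, 0.0, -0.001]
contact_force: [-0.8, 0.2, 0.5]
width: -0.2
finger_force: 0.0
```

```bash
python3 - <<'E'
from h import *
s=r.state(); print({k:np.round(s[k],3) for k in("clock","tool_pos","tcp_rot","contact_force","width")})
f=r.grab_frame("wrist"); save("w1.png",f["color"]); print(-np.array(f["R"]).T@np.array(f["t"]))
np.savez("w1.npz",**{k:np.array(v) for k,v in f.items()})
for l in("stir_a","heat_a","knob_a_mark","stirrer_a","lidded_beaker","petri_dish"):
    for o in r.outline_of(l,f)[:4]:
      p,u,v=world(f,o["pixels"]); print(l,round(o["conf"],2),np.round(o["extent"]),len(p),np.round(np.median(p,0),1) if len(p) else "", np.round(p.min(0)) if len(p) else "",np.round(p.max(0)) if len(p) else "")
E
```

```text
{'clock': np.float64(3.225), 'tool_pos': array([ 522.16 , -169.111,  231.197]), 'tcp_rot': array([ 1.   ,  0.02 ,  0.   , -0.001]), 'contact_force': array([-0.785,  0.152,  0.455]), 'width': np.float64(-0.238)}
[ 599.62481407 -166.72936889  373.5949251 ]
stir_a 0.7 [325. 106. 361. 144.] 1040 [ 578. -220.   77.] [ 562. -232.   71.] [ 593. -209.   85.]
heat_a 0.87 [260. 107. 285. 148.] 998 [ 575.7 -164.6   77.5] [ 560. -175.   70.] [ 590. -154.   86.]
knob_a_mark 0.96 [393. 106. 436. 147.] 1517 [ 580.5 -270.    89.1] [ 562. -293.   66.] [ 597. -257.   96.]
stirrer_a 0.67 [191.   4. 475. 198.] 50250 [ 603.4 -204.8   80. ] [ 497. -345.   -2.] [682. -87. 104.]
stirrer_a 0.33 [ 89. 249. 135. 294.] 1543 [424.9  -5.9  38. ] [377. -20.  -2.] [439.  39.  53.]
petri_dish 0.71 [269. 200. 357. 287.] 5560 [ 455.8 -211.4   15. ] [ 399. -258.   -1.] [ 534. -165.  244.]
```

View pics/w1.png

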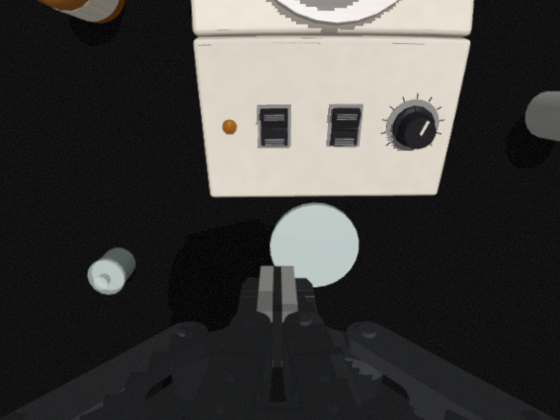

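The wrist view shows the panel's two rockers, heat at (274,126) and stir at (345,126), with the knob at (413,128). The tool's yaw matches the panel. Next I fit the panel plane and the rocker profiles.

```bash
cat > prof.py <<'E'
from h import *
f={k:v for k,v in np.load("w1.npz").items()}
m=np.zeros((420,560),bool); m[35:197,190:475]=1
p,u,v=world(f,m); b=f["color"][v,u].astype(int).sum(1)
y=np.deg2rad(2.4); ex=np.array([np.cos(y),np.sin(y),0]); ey=np.array([-np.sin(y),np.cos(y),0])
X=p@ex; Y=p@ey
C=np.array([577,-192.3,0.]); x=X-C@ex; w=Y-C@ey
g=(abs(x)<55)&(abs(w)<95)&(b>450)
A=np.c_[x,w,np.ones(len(x))]
for _ in range(4):
    c=np.linalg.lstsq(A[g],p[g,2],rcond=None)[0]; res=p[:,2]-A@c; g&=abs(res)<2
print("plane",c,np.rad2deg(np.arctan(c[:2])),res[g].std())
for y0,n in((-27.5,"stir"),(27.5,"heat")):
    d=(abs(w-y0)<18)&(abs(x)<22)&(b<330)
    print(n,"dark x",np.percentile(x[d],[1,50,99]),"y",np.percentile(w[d],[1,50,99]))
    for a in range(-22,24,3):
        k=(abs(w-y0)<6)&(abs(x-a)<1.5); print(a,round(np.median(res[k]),1),int(np.median(b[k])),end=" | ")
    print()
E
python3 prof.py
```

```text
plane [2.68672561e-01 1.45245434e-03 7.19237353e+01] [15.03866262  0.08321945] 0.7149776211042287
stir dark x [-15.26996112   0.44345125  14.19491917] y [-37.91852749 -26.7227706  -16.27315404]
-22 0.5 634 | -19 0.2 630 | -16 3.4 347 | -13 5.0 293 | -10 4.6 242 | -7 4.6 112 | -4 4.6 108 | -1 4.9 104 | 2 6.0 96 | 5 7.7 217 | 8 8.9 261 | 11 8.1 104 | 14 3.4 316 | 17 1.0 538 | 20 0.2 632 | 23 0.2 634 | 
heat dark x [-15.29242848   0.01857075  13.54764927] y [17.20860423 27.40865111 38.4739555 ]
-22 -0.1 634 | -19 -0.3 628 | -16 3.0 343 | -13 4.8 272 | -10 4.8 237 | -7 4.6 113 | -4 4.9 113 | -1 5.3 105 | 2 6.6 94 | 5 8.2 248 | 8 9.4 264 | 11 7.5 106 | 14 2.9 342 | 17 0.2 545 | 20 -0.1 631 | 23 0.1 630 |
```

arm_command(delta_rot=[[0, 0.0875, 0], [0, 0.0875, 0], [0, 0.0875, 0], [0, 0, 0], [0, 0, 0], [0, 0, 0], [0, 0, 0], [0, 0, 0], [0, 0, 0], [0, 0, 0], [0, 0, 0]], translation=[[0, 0, 0], [0, 0, 0], [0, 0, 0], [0.011, 0.026, 0], [0.011, 0.0266, 0], [0, 0, 0.035], [0, 0, 0.035], [0, 0, 0.035], [0, 0, 0.028], [0, 0, 0.015], [0, 0, 0]], grip=[-1, -1, -1, -1, -1, -1, -1, -1, -1, -1, -1])

```text
clock: 4.95
tool_pos: [581.8, -222.4, 93.6]
tcp_rot: [0.991, 0.017, 0.13, -0.003]
contact_force: [-0.2, 0.1, 1.0]
width: 0.3
finger_force: 0.0
```

```bash
cat > chk.py <<'E'
from h import *
import sys
s=r.state(); R=Ro.from_quat(s["tcp_rot"]).as_matrix()
print(np.round(s["tool_pos"],1),np.round(s["contact_force"],1),"z",np.round(R[:,2],3),"x",np.round(R[:,0],3))
y=np.deg2rad(2.4); ex=np.array([np.cos(y),np.sin(y),0]); ey=np.array([-np.sin(y),np.cos(y),0])
d=s["tool_pos"]-np.array([576.5,-192.3,71.8]); a,w=d@ex,d@ey; t=np.deg2rad(15)
print("slope s",a*np.cos(t)+d[2]*np.sin(t),"w",w,"h",-a*np.sin(t)+d[2]*np.cos(t))
if len(sys.argv)>1:
    f=r.grab_frame("wrist"); save(sys.argv[1],f["color"])
E
python3 chk.py w2.png
```

```text
[ 581.8 -222.4   93.6] [-0.2  0.1  1. ] z [ 0.258  0.01  -0.966] x [0.965 0.033 0.259]
slope s 9.567955300146904 w -30.324379281099752 h 19.965319951336365
```

View pics/w2.png

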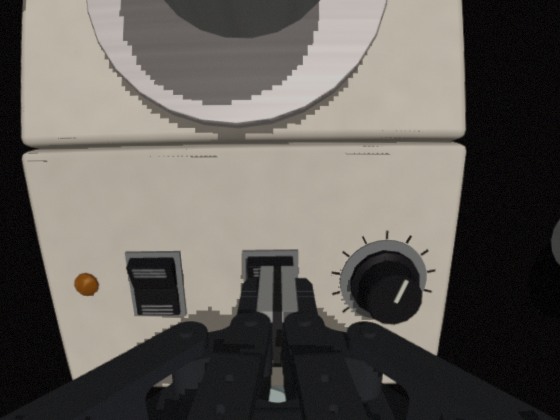

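The fingertip (277,270) is over the far half of the stir rocker, about 3 mm to the right. I'll correct that and press gently.

arm_command(delta_rot=[[0, 0, 0], [0, 0, 0], [0, 0, 0], [0, 0, 0], [0, 0, 0], [0, 0, 0]], translation=[[0.0025, -0.003, 0], [0, 0, 0.006], [0, 0, 0.003], [0, 0, 0.0015], [0, 0, 0.0015], [0, 0, 0]], grip=[-1, -1, -1, -1, -1, -1])

```text
clock: 5.75
tool_pos: [587.7, -219.2, 83.1]
tcp_rot: [0.991, 0.017, 0.131, -0.002]
contact_force: [0.1, 0.7, 1.4]
width: 0.2
finger_force: 0.6
```

```bash
python3 chk.py
```

```text
[ 587.7 -219.2   83.1] [0.1 0.7 1.4] z [ 0.259  0.009 -0.966] x [0.965 0.034 0.26 ]
slope s 12.619447057446926 w -27.370294327484377 h 8.361127534446029
```

arm_command(delta_rot=[[0, 0, 0], [0, 0, 0], [0, 0, 0], [0, 0, 0]], translation=[[0, 0, 0.001], [0, 0, 0.001], [0, 0, 0.0005], [0, 0, 0]], grip=[-1, -1, -1, -1])

```text
clock: 6.25
tool_pos: [588.1, -219.1, 80.6]
tcp_rot: [0.991, 0.017, 0.131, -0.002]
contact_force: [0.3, -0.0, 0.2]
width: 0.1
finger_force: 0.0
```

```bash
python3 chk.py
```

```text
[ 588.1 -219.1   80.6] [ 0.3 -0.   0.2] z [ 0.259  0.009 -0.966] x [0.965 0.034 0.259]
slope s 12.400932785117508 w -27.312395677170716 h 5.75916290045593
```

The contact force rose and then vanished, so it has probably snapped over. I'll back off, shift to the heat rocker and check.

arm_command(delta_rot=[[0, 0, 0], [0, 0, 0], [0, 0, 0], [0, 0, 0], [0, 0, 0], [0, 0, 0]], translation=[[0, 0, -0.01], [0, 0, -0.03], [0, 0, -0.02], [0, -0.028, 0], [0, -0.027, 0], [0, 0, 0]], grip=[-1, -1, -1, -1, -1, -1])

```text
clock: 7.0
tool_pos: [570.9, -162.8, 139.4]
tcp_rot: [0.991, 0.019, 0.131, -0.003]
contact_force: [0.5, -0.2, 0.2]
width: 0.5
finger_force: 0.0
```

```bash
python3 chk.py w3.png; python3 -c "
from h import *
i=cv2.imread('pics/w3.png')[150:350,100:460];cv2.imwrite('pics/w3c.png',cv2.resize(i,None,fx=2,fy=2))"
```

```text
[ 570.9 -162.8  139.4] [ 0.5 -0.2  0.2] z [ 0.26   0.01  -0.966] x [0.965 0.036 0.26 ]
slope s 13.247327536408292 w 29.757980231999852 h 66.40867550044277
```

View pics/w3c.png

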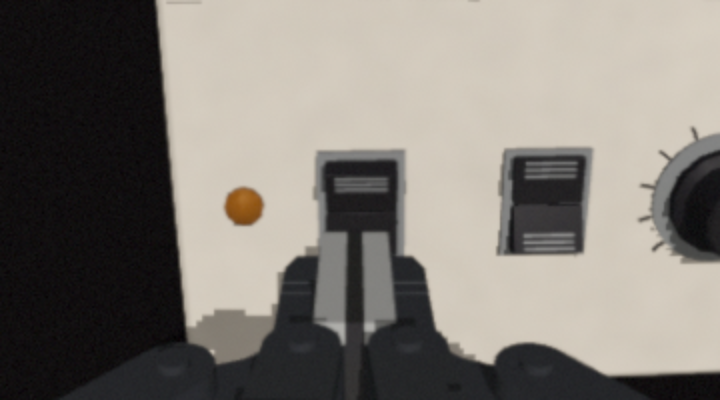

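The crop shows the stir rocker at (548,200) with its near half lit and raised, unlike heat at (361,195). I'll confirm by depth before pressing heat.

```bash
python3 - <<'E'
from h import *
f=r.grab_frame("wrist"); p,u,v=world(f,np.ones((420,560),bool))
y=np.deg2rad(2.4); ex=np.array([np.cos(y),np.sin(y),0]); ey=np.array([-np.sin(y),np.cos(y),0])
d=p-np.array([576.5,-192.3,71.8]); x=d@ex; w=d@ey; h=d[:,2]-.2687*x
for y0 in(-27.2,27.7): print([(a,round(float(np.median(h[(abs(w-y0)<6)&(abs(x-a)<1.5)])),1)) for a in range(-20,23,3)])
E
```

```text
[(-20, 0.1), (-17, 0.4), (-14, 152.1), (-11, 143.4), (-8, 7.6), (-5, 6.6), (-2, 5.5), (1, 4.6), (4, 4.4), (7, 4.4), (10, 4.7), (13, 4.5), (16, 2.0), (19, -0.1), (22, -0.2)]
[(-20, 117.0), (-17, 117.1), (-14, 147.5), (-11, 139.7), (-8, 131.0), (-5, 119.0), (-2, 102.0), (1, 89.5), (4, 77.2), (7, 8.5), (10, 9.2), (13, 5.3), (16, 1.7), (19, -0.0), (22, -0.1)]
```

arm_command(delta_rot=[[0, 0, 0], [0, 0, 0], [0, 0, 0], [0, 0, 0], [0, 0, 0]], translation=[[-0.001, 0.002, 0], [0, 0, 0.03], [0, 0, 0.015], [0, 0, 0.006], [0, 0, 0]], grip=[-1, -1, -1, -1, -1])

```text
clock: 7.72
tool_pos: [583.0, -166.4, 89.1]
tcp_rot: [0.991, 0.017, 0.131, -0.002]
contact_force: [-0.9, -1.8, -0.3]
width: -0.2
finger_force: 0.0
```

Depth confirms stirring is on: its far half is flush at 4.5 mm and its near half is up.

```bash
python3 chk.py
```

```text
[ 583.  -166.4   89.1] [-0.9 -1.8 -0.3] z [ 0.259  0.009 -0.966] x [0.965 0.033 0.259]
slope s 11.826586182307942 w 25.568826891127742 h 14.751278187843702
```

arm_command(delta_rot=[[0, 0, 0], [0, 0, 0], [0, 0, 0], [0, 0, 0], [0, 0, 0], [0, 0, 0], [0, 0, 0], [0, 0, 0], [0, 0, 0]], translation=[[0.0005, -0.002, 0], [0, 0, 0.003], [0, 0, 0.0015], [0, 0, 0.0015], [0, 0, 0.001], [0, 0, 0.001], [0, 0, 0.001], [0, 0, 0], [0, 0, 0]], grip=[-1, -1, -1, -1, -1, -1, -1, -1, -1])

```text
clock: 8.85
tool_pos: [585.8, -164.2, 80.6]
tcp_rot: [0.991, 0.017, 0.131, -0.002]
contact_force: [-0.0, -0.3, 0.3]
width: 0.0
finger_force: 0.0
```

```bash
python3 chk.py
```

```text
[ 585.8 -164.2   80.6] [-0.  -0.3  0.3] z [ 0.259  0.009 -0.966] x [0.965 0.034 0.259]
slope s 12.351546217931254 w 27.64096134701217 h 5.751455562652841
```

Same depth and no force left, as with the first rocker. I'll retreat and verify.

arm_command(delta_rot=[[0, 0, 0], [0, 0, 0], [0, 0, 0], [0, 0, 0], [0, 0, 0], [0, 0, 0]], translation=[[0, 0, -0.01], [0, 0, -0.04], [0, 0, -0.05], [0, 0, -0.05], [-0.03, 0, 0], [0, 0, 0]], grip=[-1, -1, -1, -1, -1, -1])

```text
clock: 9.6
tool_pos: [516.4, -167.0, 218.4]
tcp_rot: [0.991, 0.017, 0.131, -0.002]
contact_force: [0.0, 0.4, 1.4]
width: -0.1
finger_force: 0.0
```

```bash
python3 - <<'E'
from h import *
f=r.grab_frame("wrist"); save("w4.png",f["color"]); p,u,v=world(f,np.ones((420,560),bool))
y=np.deg2rad(2.4); ex=np.array([np.cos(y),np.sin(y),0]); ey=np.array([-np.sin(y),np.cos(y),0])
d=p-np.array([576.5,-192.3,71.8]); x=d@ex; w=d@ey; h=d[:,2]-.2687*x
for y0 in(-27.2,27.7): print([(a,round(float(np.median(h[(abs(w-y0)<6)&(abs(x-a)<1.5)])),1)) for a in range(-20,23,3)])
E
```

```text
[(-20, -0.1), (-17, 0.2), (-14, 7.9), (-11, 8.8), (-8, 7.5), (-5, 6.5), (-2, 5.5), (1, 4.3), (4, 4.5), (7, 4.6), (10, 4.9), (13, 4.8), (16, 1.8), (19, -0.0), (22, -0.1)]
[(-20, 0.0), (-17, 0.4), (-14, 5.2), (-11, 8.9), (-8, 7.4), (-5, 6.6), (-2, 5.3), (1, 4.1), (4, 4.4), (7, 4.6), (10, 5.0), (13, 4.5), (16, 1.9), (19, -0.1), (22, 0.1)]
```

View pics/w4.png

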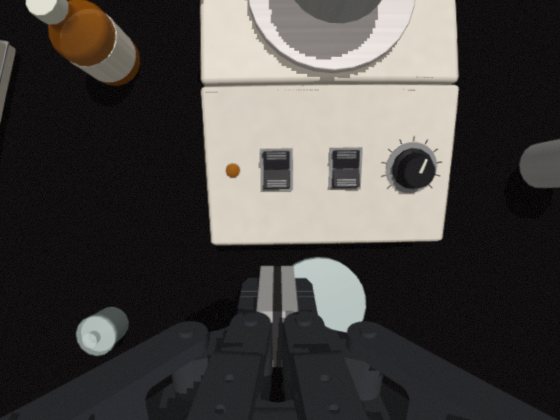

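Both rockers, at (276,170) and (346,168), are on: far halves flush, near halves up. The knob pointer at (423,166) looks unchanged and the gripper is clear.

```bash
python3 -c "
from station import r
print(r.sign_off())"
```

```text
the job is handed in; nothing more can be done
None
```

I switched on the stirring and then the heating of the stirrer with the lidded steel beaker, confirmed both on by depth with the gripper clear, never went near the other stirrer, and handed the job in (no verdict was returned).

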